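# Park the gear trainer and pop its guard

### The arm

A 6-joint arm with a two-finger parallel gripper is mounted at the origin on the work surface. World frame = base frame: x ahead of the robot, y to its left, z up, the work surface at z = 0. Lengths are in m, angles in degrees, forces in N, time in s.
With the tool pointing down it reaches from about 0.325 to 0.85 m from the base axis. Payload 4.4 kg.
Tool frame: the origin (TCP) lies at the very end of the fingers, on their centre line; the grasp point (between the pads) lies 19 mm behind it; z points along the fingers, y is the direction in which the jaws open and shut (so a half turn about z gives the same grasp; the last joint's range is limited). The gripper opens to 94 mm and grips with 3 to 60 N. Pads are 16 mm wide; open, the fingers measure 119 mm over their backs; the gripper's body (75 mm by 177 mm) begins 78 mm behind the grasp point.
Start: joints at [57.955, 11.837, 88.321, -0, 79.842, -8.623], TCP at [0.229, 0.528, 0.205] pointing down, gripper open.
Joint ranges: [-156.59, 156.59], [-49.26, 127.26], [12.9, 141.05], [-63.56, 243.56], [4.71, 150.69], [-161.64, 161.64]. Speed limits (degrees/s): [159.86, 159.86, 180, 180, 180, 180].

### API

Orientations are given as a 3x3 rotation matrix whose columns are the frame's x, y, z axes.
In Python, from rig import state, imaging, job gives the robot as it stands. The module is installed in compiled form; this text tells all that it offers.
- The arm moves only by the tool arm_command, never from a script. Its argument "series" is a list of rows, each a list of 4 numbers: the shift along the tool's x, y, z in m, then the turn about the tool's z in degrees. A call has exactly 5 rows; each row is the pose to reach, as a shift and turn from the pose commanded when the call began, along the tool's axes at that moment; what a row does not reach only later rows make up. A row lasts 1/10 s, in which the tool goes at most 50 mm and 8.59 degrees, less where a joint would pass 70% of its speed; a pose out of reach is approached as far as the arm can. A call with a gripper value outside its range is refused whole. "grip" is the opening in per cent of the stroke, from 0 (shut) to 100 (fully open), set as the call begins (left out, the last holds). The fingers move at their own pace and stop on an object; "newtons" is the grip in N (left out, the last holds). Time passes only in rows, so rows that repeat a pose let the fingers close, or fill a call up. It gives the time, the measured TCP pose, the force and the opening at its end, in the units of the state.
- state(): the state, without advancing time (a new reading comes with each control period).
- imaging.capture(name): name is "side" or "top" or "wrist"; returns (picture, depth): 384x512x3 uint8, red, green, blue; 384x512 float32, m along the optical axis (not along the pixel's ray), 0 where there is no reading.
- imaging.camera_info(name): a dict with "camera_matrix" (3x3 intrinsics, pixels), "dist_coeffs" ([k1, k2, p1, p2, k3] as OpenCV has them; the pictures are not rectified), "origin" and "orientation" of the camera in the world. Camera axes: x right, y down, z forward; pixel columns grow to the right and rows downward; lengths in m; the calibration is good to about 2 mm. A picture is of the moment at which its call begins: read the wrist's pose just before it. camera_info takes no time and is no camera call; for the wrist camera it gives the pose at the moment of the call.
- job.close_job(): hands the job in, once; it reports no verdict.
Trained networks look in the newest picture that a camera, given by its name, has taken for a name from the list of things; names that differ only in an ending like _2 or _b are one class to them, and where a whole thing is asked for, a point or a joint stands for the part that bears it (a point fixed in the world has none). Each returns a list of dicts, best first, with "confidence" (0 to 1); they miss things now and then, are a little off and sometimes report something else, mostly with a low value. They report only what shows in the picture. A call takes as long as a camera call.
- imaging.search_frame(camera, target): "position" ([x, y, z] in m, in the coordinates of the camera as it stood for that picture, good to about 4 mm: the middle of the surface that is visible of it).
- imaging.regions_of(camera, target): "mask" (384x512 bool, what is visible of it).
The state is a dict: "time_s": time; "joint_positions": joint angles; "qvel": joint speeds; "joint_efforts": joint torques, N m; "ee_pos": TCP position; "tcp_rot": TCP orientation; "contact_force": force on the tool from outside, world axes, zero at the start; "wrist_torque": the same for the moment, N m; "gripper_width": finger opening in m.
Only numpy, scipy, OpenCV 4.12 (cv2) and the standard library are available. Lean on these libraries where they do the work, as an engineer would, in place of code of your own. Each camera call takes 0.05 s, during which the arm holds its last target. There are 200 camera calls.

### The job

On the blue gearbox trainer, first work the shift lever through its zigzag gate, all the way forward to the park end, and leave it there. Only then push the release paddle down so that the sprung guard over the gears pops fully open by itself: do not touch the guard, and leave the things around the trainer where they are.

Things in the scene. Friction and masses are not known exactly. Their poses are not given: they have to be found in the camera images.
- console: Blue box of the gearbox trainer, fixed, 45 mm high; in its own frame (+x forward, away from the robot, +y left, origin on the table) x -150 to 130, y -180 to 180 mm. Left: gear housing, x -30 to 110, y 12 to 164, rim 85 mm above the table, closed by the guard. Right: gate plate, top 53 mm above the table.
- knob_center (a point): Centre of the shift lever's black round knob, 28 mm diameter, 34 mm high (18 mm below to 16 mm above this point), 115 mm above the table. Below it a 9 mm steel post, bare for 44 mm, goes into the gate. The lever does not tilt: it slides level, upright, needs about 2 N to move, and stays where it is left.
- shift_fwd (a joint): Lever travel along console +x in metres: 0 at the rear end of the slot (where it starts, up to 0.018), 0.035 in line with the cross run, 0.070 at the park end (stops at -0.003 and 0.073)
- shift_side (a joint): Lever travel along console +y in metres: 0 in the rear run, 0.030 in the front run that leads to park (stops at -0.003 and 0.033)
- park (a point): Where knob_center is when the lever is in park (fixed on the console). The gate is a zigzag slot 15 mm wide: from the rear end (nearest the robot) forward (console +x) 35 mm, then left (+y) 30 mm, then forward 35 mm to the park end; the post has 3 mm play either side of these centre lines.
- paddle (a point): Point to push on the black ribbed release paddle: on its level top face, 80 mm above the table at rest. The face reaches from this point 20 mm towards the robot, 40 mm towards the guard, 25 mm to either side. A steel hook at its guard end rises to 100 mm above the table; the guard's near edge is 64 mm along console +x from this point.
- latch (a joint): Paddle angle in rad, 0 at rest, 0.30 at its stop. It rocks about a cross pin 44 mm along console +x from paddle and 22 mm lower. Pushed straight down about 7 mm at paddle (some 4 N) it lets the guard go; stop at about 13 mm (5 N); it springs back when let go.
- guard (a joint): Guard angle in rad: 0 shut, 1.25 fully open. A framed clear panel, 140 (x) x 152 (y) x 8 mm, on the gear housing, hinged along its far (+x) edge. Once the hook lets go a spring lifts it fully in about half a second, its near edge swinging up and away from the paddle to 225 mm above the table.
- guard_edge (a point): Middle of the guard's near edge, on its top face (93 mm above the table when shut)
- flask_center (a point): Bystander: centre of a black drinking flask, 72 mm diameter, 222 mm high with its carrying loop (the point is 105 mm above its foot), standing beside the trainer
- motor_center (a point): Bystander: a loose black and steel motor lying beside the trainer, about 130 x 44 x 40 mm
- spare_gear_center (a point): Bystander: centre of a spare brass gear, 54 mm diameter, 10 mm thick, lying on the console's far right corner
- parts_tray_center (a point): Bystander: centre of an open card parts tray, 120 x 90 x 35 mm, beside the trainer

How it is judged (in metres and radians):
On the way, in this order (a step that is already met when the one before it is completed fails the run):
1. the lever has been brought to the park end of the gate (value of joint shift_fwd above 0.06 m and value of joint shift_side above 0.022 m), for 0.2 s.
2. the guard has sprung open (value of joint guard above 1.05 rad), for 0.2 s.
At the end, for the whole second after the job is handed in: The lever stands in park (within 10 mm of the forward end and 8 mm of the left run), the paddle has been let go and is up again, the guard stands open (beyond 1.05 of 1.25 rad) and at rest (all of step 1 and value of joint guard above 1.05 rad and value of joint latch below 0.05 rad and velocity of joint guard between -0.1 and 0.1 rad/s); the robot touches nothing.
It fails at once if the guard opens (beyond 0.15 rad) while the lever is not in park (value of joint guard above 0.15 rad and not (value of joint shift_fwd above 0.06 m and value of joint shift_side above 0.022 m)).
It fails at once if the robot touches the guard (more than 1.5 N) (contact force between guard and the fingers above 1.5 N or contact force between guard and the arm above 1.5 N).
It fails at once if a bystander (flask, motor, spare gear or parts tray) is shifted more than 25 mm (distance of any of flask_center, motor_center, spare_gear_center, parts_tray_center from where it was at the start of the episode above 0.025 m).
It also fails if it takes over 54 s, if anything falls off the work surface, if the arm or the gripper's body presses on something with over 40 N, if the wrist force passes 120 N, or if a joint passes its speed limit or range.

## Working session

There is one attempt and no reset: what is moved stays moved. The work goes in short steps, Python scripts to look and compute and a tool call to move; the robot and the scene stay as the last step left them, time stands still between calls to the robot, and variables do not carry over. Pictures are saved under pics/ and viewed, about 8 in all and at most 12, crops included, and the job is handed in when it is done.

Besides the shell and the picture viewer there is one more tool, called after "Call:" in YAML: its name, and indented under it one key for each argument. arm_command: Moves the arm, as the interface text tells. Its arguments: {"type":"object","properties":{"series":{"type":"array","items":{"type":"array","items":{"type":"number"}}},"grip":{"type":"number"},"newtons":{"type":"number"}},"required":["series"]}

```bash
mkdir -p pics; cat > h.py <<'E'
import numpy as np, cv2
from rig import state, imaging, job
def snap(c, name=None):
    ci=imaging.camera_info(c); p,d=imaging.capture(c)
    if name: cv2.imwrite(f'pics/{name}.png', p[:,:,::-1])
    return ci,p,d
def towo(ci,X): return np.asarray(ci['origin'])+np.asarray(X)@np.asarray(ci['orientation']).T
def cloud(ci,d):
    K=np.array(ci['camera_matrix']);v,u=np.mgrid[:384,:512]
    n=cv2.undistortPoints(np.stack([u,v],-1).reshape(-1,1,2).astype(float),K,np.array(ci['dist_coeffs'])).reshape(384,512,2)
    return towo(ci,np.concatenate([n*d[...,None],d[...,None]],-1))
E
python3 - <<'E'
from h import *
np.set_printoptions(precision=4,suppress=True)
s=state();print(s['time_s'],s['ee_pos'],s['tcp_rot'])
for c in ('top','side'):
    ci,p,d=snap(c,c+'0')
    print(c,ci['origin'])
    for t in ('knob_center','paddle','guard_edge','console','flask_center','motor_center','spare_gear_center','parts_tray_center'):
        for r in imaging.search_frame(c,t)[:2]: print(t,r['confidence'],towo(ci,r['position']))
    np.save(c+'.npy',cloud(ci,d))
E
python3 -c "
import cv2,numpy as np
cv2.imwrite('pics/both.png',cv2.resize(np.vstack([cv2.imread('pics/top0.png'),cv2.imread('pics/side0.png')]),(400,600)))"
```

```text
0.0 [0.2282 0.5269 0.2043] [[-0.9176  0.3975 -0.0012]
 [ 0.3975  0.9176 -0.002 ]
 [ 0.0003 -0.0023 -1.    ]]
top [ 0.3569 -0.0034  1.2238]
knob_center 0.59 [0.6108 0.1496 0.0858]
knob_center 0.56 [ 0.4561 -0.0261  0.1279]
paddle 0.68 [0.4953 0.1751 0.0798]
guard_edge 0.93 [0.6079 0.1494 0.0871]
console 0.97 [0.5359 0.0724 0.0512]
flask_center 0.6 [0.6853 0.336  0.172 ]
motor_center 0.6 [ 0.4256 -0.1831  0.043 ]
spare_gear_center 0.92 [ 0.6337 -0.0338  0.0514]
parts_tray_center 0.55 [ 0.5664 -0.2665 -0.0003]
parts_tray_center 0.23 [ 0.4602 -0.0211  0.1329]
side [ 0.0593 -0.7928  0.7211]
knob_center 0.6 [ 0.454  -0.0315  0.1099]
paddle 0.62 [0.4955 0.1648 0.0764]
guard_edge 0.58 [0.6077 0.1403 0.0904]
console 0.56 [0.5209 0.0223 0.0464]
flask_center 0.83 [0.6926 0.3195 0.1342]
motor_center 0.68 [ 0.4145 -0.199   0.0342]
motor_center 0.21 [0.5199 0.0196 0.0463]
spare_gear_center 0.49 [ 0.6336 -0.0423  0.0516]
spare_gear_center 0.38 [0.4961 0.1595 0.0819]
parts_tray_center 0.67 [ 0.5586 -0.258   0.0154]
parts_tray_center 0.61 [0.6077 0.1425 0.0908]
```

View pics/top0.png

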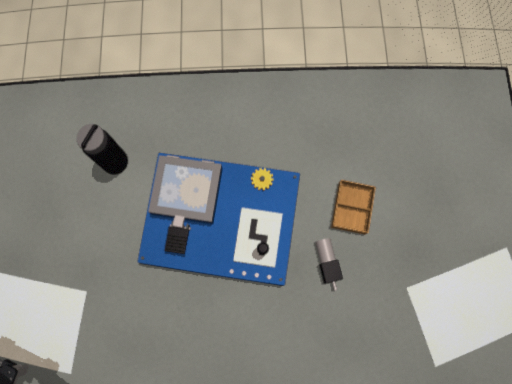

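View pics/side0.png

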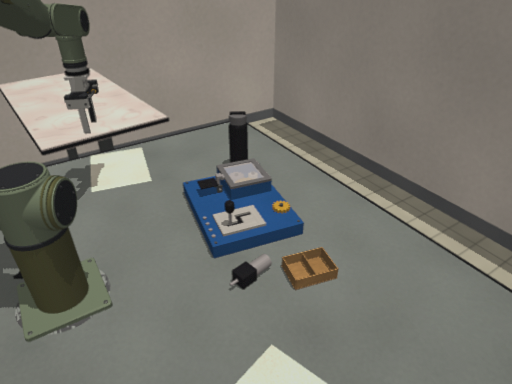

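The top view shows the console tilted about -10°, with corners near (158,153), (300,173), (285,284) and (139,263). The knob is at (262,248), the paddle at (177,239) and the flask at (105,150). The side view agrees. Next I fit the console pose from depth.

```bash
python3 - <<'E'
from h import *
np.set_printoptions(precision=4,suppress=True)
for c in ('top','side'):
    P=np.load(c+'.npy');im=cv2.imread(f'pics/{c}0.png').astype(int)
    blue=(im[...,0]>im[...,2]+50)
    m=blue&(abs(P[...,2]-.046)<.006)&(abs(P[...,0]-.53)<.3)&(abs(P[...,1]-.05)<.35)
    r=cv2.minAreaRect(P[m][:,:2].astype(np.float32)*1000); print(c,m.sum(),r,np.median(P[m][:,2])); print(cv2.boxPoints(r))
    k=(P[...,2]>.1)&(np.hypot(P[...,0]-.456,P[...,1]+.027)<.04); print('knob',k.sum(),P[k].mean(0),P[k].min(0),P[k].max(0))
    pd=(im.sum(2)<120)&(np.hypot(P[...,0]-.495,P[...,1]-.17)<.05)&(P[...,2]>.07);print('pad',pd.sum(),cv2.minAreaRect(P[pd][:,:2].astype(np.float32)*1000),P[pd].mean(0))
    if c=='top':
        w=(im.min(2)>150)&(abs(P[...,2]-.053)<.008)&(np.hypot(P[...,0]-.47,P[...,1]+.02)<.12);print('plate',cv2.minAreaRect(P[w][:,:2].astype(np.float32)*1000))
        v,u=np.nonzero(w);cv2.imwrite('pics/gate.png',cv2.resize(cv2.imread('pics/top0.png')[145:290,135:305],None,fx=4,fy=4,interpolation=cv2.INTER_CUBIC))
    for q in ('flask_center','knob_center'):
        rg=imaging.regions_of(c,q)
        if rg: M=rg[0]['mask'];print(q,P[M].min(0),P[M].max(0))
E
```

```text
top 8802 ((544.2935180664062, 73.89463806152344), (358.03851318359375, 279.103515625), 79.52169036865234) 0.04517467113275486
[[ 374.5119  -76.7599]
 [ 648.9611 -127.5186]
 [ 714.0751  224.5492]
 [ 439.626   275.3079]]
knob 110 [ 0.4571 -0.0267  0.1287] [ 0.4453 -0.0394  0.1091] [ 0.4692 -0.0146  0.1348]
pad 334 ((499.1763000488281, 170.9871826171875), (47.14189529418945, 82.67314910888672), 79.26390838623047) [0.4822 0.1756 0.0805]
plate ((478.8170166015625, -14.408340454101562), (103.1642074584961, 159.86705017089844), 79.04092407226562)
flask_center [ 0.3569 -0.0034 -0.0051] [0.8089 0.4619 1.2238]
knob_center [ 0.3569 -0.0394  0.0435] [ 0.4761 -0.0034  1.2238]
side 3045 ((543.656494140625, 69.97624206542969), (364.8712463378906, 279.3867492675781), 79.74189758300781) 0.0442818721764745
[[ 373.7074  -84.6663]
 [ 648.6283 -134.4202]
 [ 713.6056  224.6187]
 [ 438.6847  274.3727]]
knob 111 [ 0.4548 -0.0371  0.1207] [ 0.4434 -0.0462  0.1024] [ 0.4706 -0.0188  0.1327]
pad 141 ((487.5568542480469, 165.24374389648438), (45.36824417114258, 54.10814666748047), 79.92607116699219) [0.4868 0.1638 0.0791]
flask_center [ 0.0593 -0.7928 -0.7321] [1.8958 2.2568 0.7211]
knob_center [ 0.0593 -0.7928  0.0489] [0.4973 0.024  0.7211]
```

View pics/gate.png

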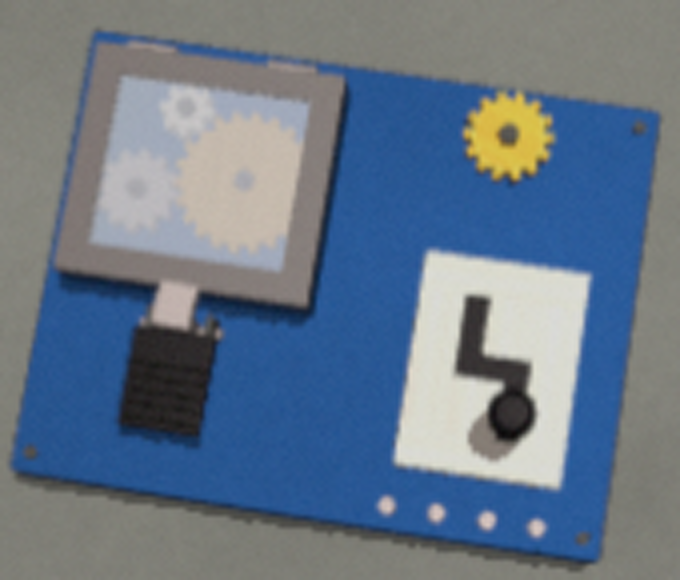

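The crop shows the zigzag slot: front end near (478,297), cross run around y≈370, knob at (512,412). I'll measure the slot on the plate plane and work out the moves.

```bash
cat >> h.py <<'E'
np.set_printoptions(precision=4,suppress=True)
yaw=np.radians(-10.4);O=np.array([.5541,.0705])
Rc=np.array([[np.cos(yaw),-np.sin(yaw)],[np.sin(yaw),np.cos(yaw)]])
def c2w(p): return O+Rc@np.asarray(p)
def w2c(p): return Rc.T@(np.asarray(p)[:2]-O)
def totool(target,yawdeg=79.6):
    "shift in tool axes and turn to reach world xyz with tool y at yawdeg"
    s=state();R=np.array(s['tcp_rot']);d=R.T@(np.array(target)-s['ee_pos'])
    a=np.degrees(np.arctan2(R[1,1],R[0,1]))
    return d,-(yawdeg-a),s
E
python3 - <<'E'
from h import *
ci=imaging.camera_info('top');K=np.array(ci['camera_matrix']);D=np.array(ci['dist_coeffs'])
def pl(uv,z):
    n=cv2.undistortPoints(np.array([[uv]],float),K,D)[0,0];r=np.array(ci['orientation'])@np.array([*n,1]);o=np.array(ci['origin']);return (o+r*(z-o[2])/r[2])
for n,uv,z in [('front slot end',(477,297),.053),('left run mid',(473,335),.053),('cross lower left',(458,373),.053),('cross right upper',(530,365),.053),('knob top',(513,412),.131),('plate TL',(427,250),.053),('plate TR',(591,272),.053),('plate BL',(395,465),.053),('plate BR',(561,488),.053),('pad TL',(136,325),.08),('pad TR',(214,333),.08),('pad BL',(121,427),.08),('pad BR',(197,436),.08),('guardBL',(57,270),.093),('guardBR',(309,307),.093)]:
    w=pl((uv[0]/4+135-.4,uv[1]/4+145-.4),z);print(n,w,w2c(w)*1000)
d,t,s=totool([.457,-.029,.2]);print(d,t)
E
```

```text
front slot end [ 0.5352 -0.0103  0.053 ] [ -4.0087 -82.8489]
left run mid [ 0.5122 -0.0071  0.053 ] [-27.1847 -83.8721]
cross lower left [0.4896 0.0026 0.053 ] [-51.1846 -78.3804]
cross right upper [ 0.493  -0.0406  0.053 ] [ -40.0694 -120.3078]
knob top [ 0.4579 -0.0277  0.131 ] [ -76.8708 -113.9031]
plate TL [0.565 0.019 0.053] [ 19.9712 -48.6744]
plate TR [ 0.5481 -0.0796  0.053 ] [  21.2214 -148.7366]
plate BL [0.4359 0.0418 0.053 ] [-111.0979  -49.5565]
plate BR [ 0.419  -0.0562  0.053 ] [-110.0172 -148.9953]
pad TL [0.5208 0.1917 0.08  ] [-54.6274 113.1754]
pad TR [0.5147 0.1454 0.08  ] [-52.3024  66.5051]
pad BL [0.4608 0.2008 0.08  ] [-115.3321  111.2928]
pad BR [0.4543 0.156  0.08  ] [-113.5968   66.0761]
guardBL [0.553  0.2364 0.093 ] [-31.0786 163.0014]
guardBR [0.5264 0.0879 0.093 ] [-30.3685  12.1549]
[-0.4308 -0.42    0.0055] -13.01970420714946
```

Call:
arm_command:
  series:
    - [-0.034,-0.034,0,-4]
    - [-0.068,-0.068,0,-8]
    - [-0.102,-0.102,0,-13]
    - [-0.136,-0.136,0,-13]
    - [-0.17,-0.17,0,-13]
  grip: 65
  newtons: 20

```text
time_s: 1.6
ee_pos: [0.3174, 0.3025, 0.2057]
tcp_rot: [[-0.984, 0.18, 0.001], [0.18, 0.984, 0.0], [-0.001, 0.0, -1.0]]
contact_force: [-0.7, -0.4, 0.9]
gripper_width: 0.0614
```

```bash
python3 - <<'E'
from h import *
print(totool([.457,-.029,.2]))
E
```

```text
(array([-0.197 , -0.3009,  0.0057]), np.float64(0.027697152229748667), {'time_s': 1.6, 'joint_positions': array([ 32.2934,  -5.3863, 106.4467,  -0.0122,  78.8873, -47.3319]), 'qvel': array([-61.345 , -26.5459,  24.237 ,  -0.1693,   1.3755, -60.188 ]), 'joint_efforts': array([  5.643 , -22.5479, -27.6064,   0.2091,   0.2765,   0.8911]), 'ee_pos': array([0.3174, 0.3025, 0.2057]), 'tcp_rot': array([[-0.9837,  0.18  ,  0.0009],
       [ 0.18  ,  0.9837,  0.0003],
       [-0.0008,  0.0005, -1.    ]]), 'contact_force': array([-0.7104, -0.3617,  0.8921]), 'wrist_torque': array([-0.0547, -0.0431,  0.0095]), 'gripper_width': 0.06144743856381846})
```

Call:
arm_command:
  series:
    - [-0.026,-0.04,0,0]
    - [-0.052,-0.08,0,0]
    - [-0.078,-0.12,0,0]
    - [-0.104,-0.16,0,0]
    - [-0.13,-0.2,0,0]

```text
time_s: 2.1
ee_pos: [0.4092, 0.082, 0.2059]
tcp_rot: [[-0.983, 0.181, 0.001], [0.181, 0.983, 0.0], [-0.001, 0.0, -1.0]]
contact_force: [0.5, -0.1, -0.4]
gripper_width: 0.0608
```

Call:
arm_command:
  series:
    - [-0.026,-0.04,0,0]
    - [-0.052,-0.075,0,0]
    - [-0.067,-0.1,0,0]
    - [-0.067,-0.1,0,0]
    - [-0.067,-0.1,0,0]

```text
time_s: 2.6
ee_pos: [0.4563, -0.0268, 0.2053]
tcp_rot: [[-0.983, 0.183, -0.001], [0.183, 0.983, 0.001], [0.001, 0.001, -1.0]]
contact_force: [0.4, 0.7, -0.5]
gripper_width: 0.061
```

```bash
python3 - <<'E'
from h import *
d,t,s=totool([.457,-.029,.112]);print(d,t,s['ee_pos'],w2c(s['ee_pos']),s['gripper_width'])
ci,p,d=snap('wrist','w1')
P=cloud(ci,d);
for r in imaging.search_frame('wrist','knob_center')[:2]: print(r['confidence'],towo(ci,r['position']))
k=(P[...,2]>.122)&(P[...,2]<.14)&(np.hypot(P[...,0]-.457,P[...,1]+.029)<.04)
print(k.sum(),P[k].mean(0),P[k].min(0),P[k].max(0))
E
```

```text
[-0.0012 -0.0021  0.0933] -0.11589313283390368 [ 0.4563 -0.0268  0.2053] [-0.0786 -0.1134] 0.061020434707659076
0.78 [ 0.4582 -0.0295  0.1293]
0.66 [0.5529 0.1838 0.0932]
612 [ 0.4564 -0.0288  0.1295] [ 0.4444 -0.0424  0.1227] [ 0.4716 -0.0155  0.1329]
```

View pics/w1.png

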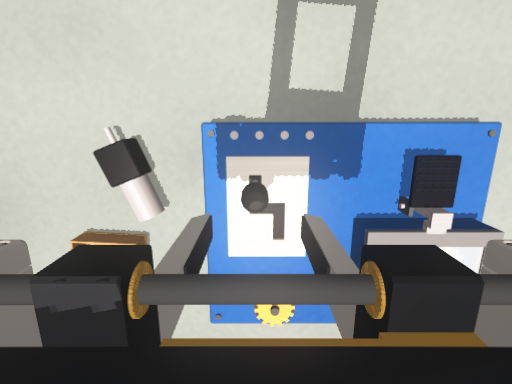

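The wrist view shows the knob at (255,197) between the open fingers, on the plate. I'm lowering onto it and closing.

Call:
arm_command:
  series:
    - [-0.001,-0.002,0.03,0]
    - [-0.001,-0.002,0.06,0]
    - [-0.001,-0.002,0.09,0]
    - [-0.001,-0.002,0.107,0]
    - [-0.001,-0.002,0.107,0]

```text
time_s: 3.2
ee_pos: [0.454, -0.0267, 0.0958]
tcp_rot: [[-0.984, 0.179, -0.006], [0.179, 0.984, 0.002], [0.007, 0.001, -1.0]]
contact_force: [-0.9, 0.1, -0.5]
gripper_width: 0.061
```

Call:
arm_command:
  series:
    - [0,0,0,0]
    - [0,0,0,0]
    - [0,0,0,0]
    - [0,0,0,0]
    - [0,0,0,0]
  grip: 0
  newtons: 20

```text
time_s: 3.7
ee_pos: [0.4578, -0.029, 0.0993]
tcp_rot: [[-0.984, 0.181, 0.002], [0.181, 0.984, -0.001], [-0.002, -0.0, -1.0]]
contact_force: [0.3, 0.1, 2.2]
gripper_width: 0.0274
```

Call:
arm_command:
  series:
    - [-0.008,0,0,0]
    - [-0.016,0,0,0]
    - [-0.024,0,0,0]
    - [-0.031,0,0,0]
    - [-0.031,0,0,0]

```text
time_s: 4.2
ee_pos: [0.4897, -0.035, 0.0992]
tcp_rot: [[-0.983, 0.181, 0.003], [0.181, 0.983, -0.001], [-0.003, -0.0, -1.0]]
contact_force: [0.7, 0.1, 4.0]
gripper_width: 0.0272
```

```bash
python3 - <<'E'
from h import *
s=state();print(w2c(s['ee_pos']),s['contact_force'],s['gripper_width'])
ci,p,d=snap('wrist');P=cloud(ci,d)
ci,p2,d=snap('top')
cv2.imwrite('pics/w2.png',np.hstack([cv2.resize(p[120:340,180:340],(400,550)),cv2.resize(p2[200:270,220:290],(400,550),interpolation=cv2.INTER_CUBIC)])[:,:,::-1])
E
```

```text
[-0.0443 -0.1154] [0.7139 0.1497 3.9761] 0.027219235367822746
```

View pics/w2.png

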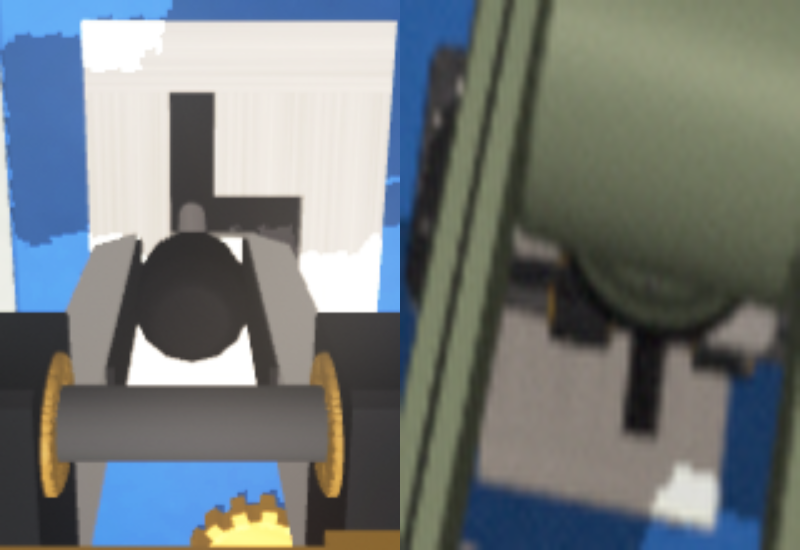

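The view shows the lever held by both pads, with the post level with the cross run (about (192,217) in the left half). Now moving sideways.

Call:
arm_command:
  series:
    - [0.001,0.005,0,0]
    - [0.001,0.01,0,0]
    - [0.001,0.015,0,0]
    - [0.001,0.02,0,0]
    - [0.001,0.02,0,0]

```text
time_s: 4.8
ee_pos: [0.4911, -0.0141, 0.0992]
tcp_rot: [[-0.984, 0.18, 0.002], [0.18, 0.984, -0.0], [-0.002, -0.0, -1.0]]
contact_force: [2.0, -0.2, 5.7]
gripper_width: 0.0274
```

Call:
arm_command:
  series:
    - [0,0.005,0,0]
    - [0,0.01,0,0]
    - [0,0.01,0,0]
    - [0,0.01,0,0]
    - [0,0.01,0,0]

```text
time_s: 5.3
ee_pos: [0.4928, -0.0043, 0.0992]
tcp_rot: [[-0.984, 0.181, 0.002], [0.181, 0.984, -0.0], [-0.002, 0.0, -1.0]]
contact_force: [1.6, -0.9, 6.2]
gripper_width: 0.0272
```

Call:
arm_command:
  series:
    - [-0.006,0,0,0]
    - [-0.012,0,0,0]
    - [-0.018,0,0,0]
    - [-0.024,0,0,0]
    - [-0.024,0,0,0]

```text
time_s: 5.8
ee_pos: [0.5161, -0.0086, 0.0991]
tcp_rot: [[-0.984, 0.181, 0.001], [0.181, 0.984, 0.0], [-0.001, 0.0, -1.0]]
contact_force: [0.3, 1.1, 6.3]
gripper_width: 0.027
```

```bash
python3 - <<'E'
from h import *
s=state();print(w2c(s['ee_pos']),s['contact_force'],s['gripper_width'])
E
```

```text
[-0.0231 -0.0846] [0.3267 1.0635 6.2664] 0.026977438319566505
```

Call:
arm_command:
  series:
    - [-0.005,0,0,0]
    - [-0.01,0,0,0]
    - [-0.013,0,0,0]
    - [-0.013,0,0,0]
    - [-0.013,0,0,0]

```text
time_s: 6.3
ee_pos: [0.5285, -0.0109, 0.0991]
tcp_rot: [[-0.984, 0.181, 0.0], [0.181, 0.984, 0.0], [-0.0, 0.0, -1.0]]
contact_force: [-0.2, -0.9, 7.0]
gripper_width: 0.0273
```

```bash
python3 - <<'E'
from h import *
s=state();print(w2c(s['ee_pos']),s['contact_force'],s['gripper_width'])
ci,p,d=snap('wrist')
P=cloud(ci,d)
k=(P[...,2]>.122)&(P[...,2]<.14)&(np.hypot(*(P[...,:2]-s['ee_pos'][:2]).transpose(2,0,1))<.03)
print(w2c(P[k].mean(0)),(P[k].min(0)+P[k].max(0))/2)
cv2.imwrite('pics/w3.png',cv2.resize(p[100:340,180:340],(400,600))[:,:,::-1])
E
```

```text
[-0.0105 -0.0847] [-0.2158 -0.8652  7.003 ] 0.027292047360388885
[-0.0147 -0.0846] [ 0.5273 -0.0089  0.131 ]
```

View pics/w3.png

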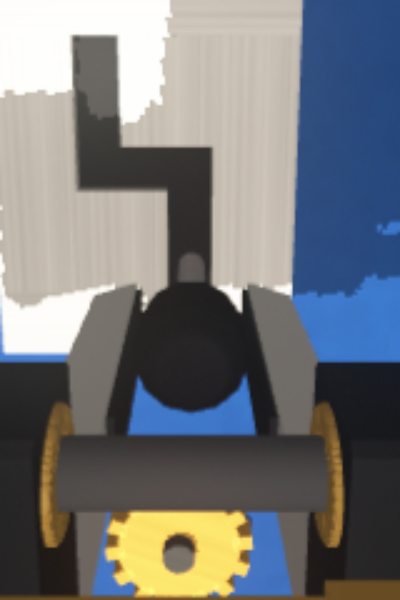

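The lever is in the front run with the post near (192,265), close to the end. I'll nudge it until the stop is felt.

Call:
arm_command:
  series:
    - [-0.002,0,0,0]
    - [-0.003,0,0,0]
    - [-0.004,0,0,0]
    - [-0.004,0,0,0]
    - [-0.004,0,0,0]

```text
time_s: 6.85
ee_pos: [0.5318, -0.0115, 0.0991]
tcp_rot: [[-0.984, 0.181, -0.001], [0.181, 0.984, 0.001], [0.001, 0.0, -1.0]]
contact_force: [-1.5, 0.4, 8.0]
gripper_width: 0.0273
```

```bash
python3 - <<'E'
from h import *
s=state();print(w2c(s['ee_pos']),s['contact_force'],s['gripper_width'],Rc.T@np.array(s['contact_force'])[:2])
E
```

```text
[-0.0072 -0.0846] [-1.4682  0.3501  7.9896] 0.027314047765560772 [-1.5073  0.0793]
```

Call:
arm_command:
  series:
    - [-0.001,0,0,0]
    - [-0.003,0,0,0]
    - [-0.003,0,0,0]
    - [-0.003,0,0,0]
    - [-0.003,0,0,0]

```text
time_s: 7.35
ee_pos: [0.5325, -0.0115, 0.099]
tcp_rot: [[-0.984, 0.181, -0.006], [0.18, 0.984, 0.001], [0.006, 0.0, -1.0]]
contact_force: [-6.4, 1.3, 12.7]
gripper_width: 0.0269
```

```bash
python3 - <<'E'
from h import *
s=state();print(w2c(s['ee_pos']),s['contact_force'],s['gripper_width'],Rc.T@np.array(s['contact_force'])[:2])
E
```

```text
[-0.0064 -0.0845] [-6.4453  1.2998 12.6737] 0.026931012677418063 [-6.5741  0.115 ]
```

The forward force rose to 6.5 N with no further travel, so the lever is at the park stop. Relaxing, opening and lifting.

Call:
arm_command:
  series:
    - [0.003,0,0,0]
    - [0.003,0,0,0]
    - [0.003,0,0,0]
    - [0.003,0,0,0]
    - [0.003,0,0,0]

```text
time_s: 7.85
ee_pos: [0.5318, -0.0115, 0.0991]
tcp_rot: [[-0.984, 0.181, -0.001], [0.181, 0.984, 0.0], [0.001, 0.0, -1.0]]
contact_force: [-1.5, 0.4, 8.2]
gripper_width: 0.027
```

Call:
arm_command:
  series:
    - [0,0,0,0]
    - [0,0,0,0]
    - [0,0,0,0]
    - [0,0,0,0]
    - [0,0,0,0]
  grip: 65

```text
time_s: 8.35
ee_pos: [0.532, -0.012, 0.098]
tcp_rot: [[-0.983, 0.181, -0.001], [0.181, 0.983, 0.0], [0.001, 0.0, -1.0]]
contact_force: [0.6, 0.3, -0.3]
gripper_width: 0.0608
```

Call:
arm_command:
  series:
    - [0,0,-0.02,0]
    - [0,0,-0.05,0]
    - [0,0,-0.08,0]
    - [0,0,-0.11,0]
    - [0,0,-0.11,0]

```text
time_s: 8.85
ee_pos: [0.5357, -0.0127, 0.2135]
tcp_rot: [[-0.983, 0.181, 0.01], [0.181, 0.984, -0.002], [-0.01, 0.0, -1.0]]
contact_force: [-0.2, -0.0, 0.9]
gripper_width: 0.0612
```

```bash
python3 - <<'E'
from h import *
s=state();print(w2c(s['ee_pos']),s['contact_force'],s['gripper_width'])
ci,p,d=snap('wrist','w4')
P=cloud(ci,d)
k=(P[...,2]>.122)&(P[...,2]<.14)&(np.hypot(*(P[...,:2]-c2w([-.01,-.084])).transpose(2,0,1))<.03)
print(k.sum(),w2c(P[k].mean(0)),w2c((P[k].min(0)+P[k].max(0))/2))
for r in imaging.search_frame('wrist','knob_center')[:2]: print(r['confidence'],w2c(towo(ci,r['position'])))
for r in imaging.search_frame('wrist','paddle')[:2]: q=towo(ci,r['position']);print('paddle',r['confidence'],w2c(q),q)
p=[*c2w([-.094,.089]),.2];print(p,totool(p)[:2])
E
```

```text
[-0.0031 -0.0852] [-0.2467 -0.0061  0.8727] 0.06121909926528198
583 [-0.0087 -0.0848] [-0.0075 -0.0847]
0.82 [-0.0082 -0.0848]
0.17 [0.0175 0.0909]
paddle 0.61 [-0.0787  0.0822] [0.4915 0.1656 0.0813]
[np.float64(0.4777104856708416), np.float64(0.17500666055594397), 0.2] (array([0.0868, 0.1742, 0.0075]), np.float64(-0.022872643799658476))
```

The knob reads at (-8,-85) mm in the console frame, which is park. Now over the paddle with closed fingers.

Call:
arm_command:
  series:
    - [0.022,0.042,0,0]
    - [0.044,0.084,0,0]
    - [0.066,0.126,0,0]
    - [0.088,0.168,0,0]
    - [0.09,0.173,0,0]
  grip: 0

```text
time_s: 9.5
ee_pos: [0.4716, 0.1781, 0.206]
tcp_rot: [[-0.985, 0.175, -0.005], [0.175, 0.985, 0.001], [0.005, -0.0, -1.0]]
contact_force: [-0.3, -0.4, 0.8]
gripper_width: 0.0244
```

Call:
arm_command:
  series:
    - [0,0,0,0]
    - [0,0,0.03,0]
    - [0,0,0.06,0]
    - [0,0,0.09,0]
    - [0,0,0.09,0]

```text
time_s: 10.0
ee_pos: [0.471, 0.1717, 0.1131]
tcp_rot: [[-0.983, 0.183, -0.011], [0.183, 0.983, -0.003], [0.011, -0.005, -1.0]]
contact_force: [-0.4, 0.3, -0.5]
gripper_width: 0.0006
```

```bash
python3 - <<'E'
from h import *
s=state();print(w2c(s['ee_pos']),s['ee_pos'],s['contact_force'],s['gripper_width'])
ci,p,d=snap('wrist','w5')
P=cloud(ci,d);im=p.astype(int)
C=(P[...,:2]-O)@Rc
m=(abs(P[...,2]-.08)<.005)&(abs(C[...,0]+.09)<.04)&(abs(C[...,1]-.089)<.04)&(im.sum(2)<150)
print(m.sum(),C[m].min(0),C[m].max(0),np.median(P[m][:,2]))
E
```

```text
[-0.1     0.0845] [0.471  0.1717 0.1131] [-0.3803  0.3457 -0.5018] 0.0006265093899126759
1623 [-0.114  0.063] [-0.0725  0.1127] 0.08028318319484895
```

View pics/w5.png

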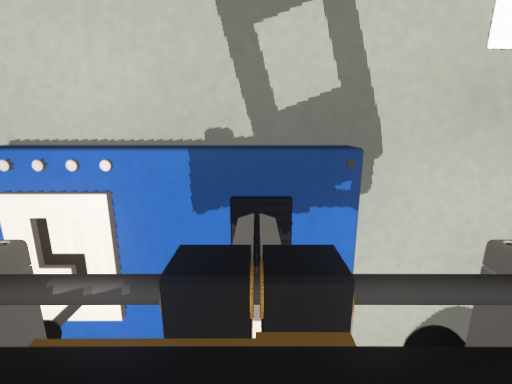

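Closed fingertips are at about (257,255), centred over the black paddle. Pressing down.

Call:
arm_command:
  series:
    - [0,0.003,0.015,0]
    - [0,0.003,0.03,0]
    - [0,0.003,0.038,0]
    - [0,0.003,0.043,0]
    - [0,0.003,0.047,0]

```text
time_s: 10.55
ee_pos: [0.4749, 0.1771, 0.0721]
tcp_rot: [[-0.983, 0.181, -0.002], [0.181, 0.983, 0.0], [0.002, -0.0, -1.0]]
contact_force: [-6.2, 1.6, 6.2]
gripper_width: 0.0002
```

Call:
arm_command:
  series:
    - [0,0,0,0]
    - [0,0,0,0]
    - [0,0,0,0]
    - [0,0,0,0]
    - [0,0,0,0]

```text
time_s: 11.05
ee_pos: [0.4748, 0.1772, 0.0721]
tcp_rot: [[-0.984, 0.181, -0.002], [0.181, 0.984, -0.0], [0.002, -0.001, -1.0]]
contact_force: [-5.2, 0.9, 4.7]
gripper_width: 0.0005
```

```bash
python3 - <<'E'
from h import *
s=state();print(s['time_s'],w2c(s['ee_pos']),s['ee_pos'],s['contact_force'])
ci,p,d=snap('side','s6')
for r in imaging.search_frame('side','guard_edge')[:2]: print(r['confidence'],towo(ci,r['position']))
E
```

```text
11.05 [-0.0972  0.0906] [0.4748 0.1772 0.0721] [-5.1902  0.9384  4.734 ]
0.62 [0.6541 0.1269 0.1625]
```

View pics/s6.png

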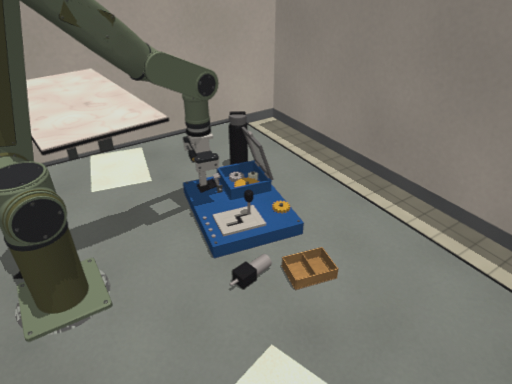

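The guard stands open at about (258,155), and the lever is in park at (249,196). Now lifting off straight up.

Call:
arm_command:
  series:
    - [0,0,-0.01,0]
    - [0,0,-0.03,0]
    - [0.01,0,-0.06,0]
    - [0.02,0,-0.09,0]
    - [0.03,0,-0.11,0]

```text
time_s: 11.65
ee_pos: [0.4484, 0.183, 0.1852]
tcp_rot: [[-0.983, 0.181, 0.007], [0.181, 0.983, 0.001], [-0.007, 0.002, -1.0]]
contact_force: [0.1, 0.0, 1.1]
gripper_width: 0.0006
```

Call:
arm_command:
  series:
    - [0.03,0,-0.02,0]
    - [0.05,0,-0.02,0]
    - [0.05,0,-0.02,0]
    - [0.05,0,-0.02,0]
    - [0.05,0,-0.02,0]

```text
time_s: 12.15
ee_pos: [0.3981, 0.1916, 0.2016]
tcp_rot: [[-0.983, 0.181, 0.001], [0.181, 0.983, -0.0], [-0.001, 0.0, -1.0]]
contact_force: [-0.0, 0.6, -0.5]
gripper_width: 0.0005
```

```bash
python3 - <<'E'
from h import *
s=state();print(s['time_s'],s['ee_pos'],s['contact_force'])
P0=np.load('side.npy')
ci,p,d=snap('side','s7')
for t in ('guard_edge','knob_center','paddle','flask_center','motor_center','spare_gear_center','parts_tray_center'):
    for r in imaging.search_frame('side',t)[:1]: q=towo(ci,r['position']);print(t,r['confidence'],q,w2c(q))
P=cloud(ci,d);C=(P[...,:2]-O)@Rc
g=(C[...,0]>.03)&(C[...,0]<.13)&(C[...,1]>.02)&(C[...,1]<.155)&(P[...,2]>.11)
print('guard top z',np.percentile(P[g][:,2],[50,98]))
x=np.stack([C[g][:,0],P[g][:,2]]);vx,vz,_,_=cv2.fitLine(x.T.astype(np.float32),cv2.DIST_HUBER,0,.01,.01).ravel();print('angle',np.arctan2(abs(vz),abs(vx)))
ci,p,d=snap('wrist');P=cloud(ci,d);C=(P[...,:2]-O)@Rc
m=(abs(C[...,0]+.1)<.012)&(abs(C[...,1]-.089)<.015);print('paddle z',m.sum(),np.median(P[m][:,2]))
cv2.imwrite('pics/s7.png',np.hstack([cv2.imread('pics/s7.png')[80:300,130:360],p[:220,140:370,::-1]]).repeat(2,0).repeat(2,1)[:, :800])
E
```

```text
12.15 [0.3981 0.1916 0.2016] [-0.0003  0.6176 -0.4634]
guard_edge 0.86 [0.6558 0.1271 0.165 ] [0.0898 0.074 ]
knob_center 0.56 [ 0.5269 -0.0131  0.11  ] [-0.0117 -0.0871]
paddle 0.79 [0.4968 0.1664 0.0772] [-0.0737  0.084 ]
flask_center 0.75 [0.6872 0.3214 0.1242] [0.0857 0.2708]
motor_center 0.7 [ 0.4165 -0.1989  0.0358] [-0.0867 -0.2899]
spare_gear_center 0.46 [ 0.6284 -0.0429  0.052 ] [ 0.0936 -0.0981]
parts_tray_center 0.74 [ 0.5582 -0.2625  0.0132] [ 0.0642 -0.3267]
guard top z [0.1773 0.229 ]
angle 1.2477165
paddle z 0 nan
  return _methods._mean(a, axis=axis, dtype=dtype,
  ret = ret.dtype.type(ret / rcount)
```

View pics/s7.png

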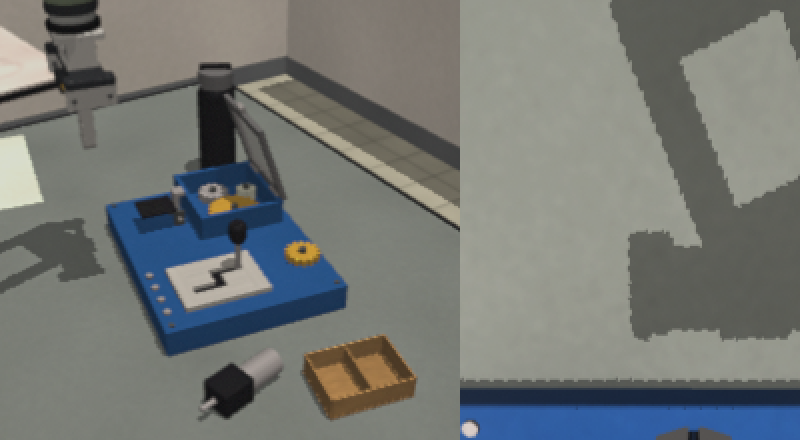

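The final view shows the guard open, the lever in park, the paddle back up, the arm clear and the bystanders in place. Handing in.

```bash
python3 -c "
from rig import job;print(job.close_job())"
```

```text
the job is handed in; nothing more can be done
None
```

I moved the shift lever through its gate to park, then pressed the release paddle, and the guard sprung open by itself. The job was handed in after about 12 s of robot time. It reports no verdict, so these are my own last checks:

- **Lever:** it reached the forward stop, where the force rose to about 6.5 N with no further travel. After release the wrist camera put the knob at about (-8, -85) mm in the console frame. My estimate for park, taken from the slot, is (-11, -84) mm.
- **Guard:** the fitted angle after lift-off is about 1.25 rad, with the top edge at about 229 mm. I never commanded the arm into the guard's space.
- **Paddle:** after lift-off the side camera puts its top at about 77 mm, the same as its reading before the press (76 mm). My wrist-camera check of its height failed because the paddle was out of view.
- **Bystanders:** the side camera puts the flask, motor, spare gear and parts tray within about 5 mm of their starting positions, apart from about 11 mm in the flask's height reading. The flask's foot did not visibly move, so I take that as detection noise.
- **Robot:** it is clear of everything, with a contact force of about 0.

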